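Tip a pan cover out of its caddy and cover the celery pan

ROBOT

A 6-joint arm with a two-finger parallel gripper is mounted at the origin on a cart in front of the work surface, level with it; the furniture and walls round the work are solid. World frame = base frame: x ahead of the robot, y to its left, z up, the work surface at z = 0. Lengths are in m, angles in degrees, forces in N, time in s.
With the tool pointing down it reaches from about 0.3 to 0.75 m from the base axis. Payload 8.5 kg.
Tool frame: the origin (TCP) lies between the finger pads; the fingertips stand 14 mm ahead of it and the grasp point (between the pads) lies 5 mm behind it; x points along the fingers, z is the direction in which the jaws open and shut, and the axes are right-handed (so a half turn about x gives the same grasp; the last joint's range is limited). The gripper opens to 85 mm and grips with 20 to 120 N. Pads are 22 mm wide; open, the fingers measure 114 mm over their backs; the gripper's body (76 mm by 85 mm) begins 54 mm behind the grasp point. The pads swing forward as they close: fully open they stand 13 mm farther back than shut.
Start: joints at [52.466, 21.807, 74.336, -0, 83.858, -12.336], TCP at [0.234, 0.498, 0.245] pointing down, gripper open.
Joint ranges: [-178.18, 178.18], [-50.72, 133.34], [12.68, 142.11], [-81.47, 261.47], [9.98, 163.14], [-165.26, 165.26]. Speed limits (degrees/s): [136.94, 136.94, 180, 180, 180, 180].

INTERFACE

Orientations are given as a 3x3 rotation matrix whose columns are the frame's x, y, z axes.
In Python, from rig import env gives the robot as it stands.
- The arm moves only by the shell command python3 -m jog 'ROWS' [FORCE]. ROWS is JSON, a list of rows, each a list of 5 numbers: the opening, from -1 (shut) to 1 (fully open), so that 0 is half open, then the shift along the tool's x, y, z in m, then the turn about the tool's x in rad. In form: [[claw, dx, dy, dz, yaw], ...]. A call has 1 to 20 rows; each row is the pose to reach, as a shift and turn from the pose commanded when the call began, along the tool's axes at that moment; what a row does not reach only later rows make up. A row lasts 1/10 s, in which the tool goes at most 50 mm and 8.59 degrees, less where a joint would pass 70% of its speed; a pose out of reach is approached as far as the arm can. A call with a gripper value outside its range is refused whole. The fingers move at their own pace and stop on an object; FORCE is the grip in N (left out, the last holds). Time passes only in rows, so rows that repeat a pose let the fingers close. It gives the time, the measured TCP pose, the force and the opening at its end, in the units of the state.
- env.observe(): the state, without advancing time (a new reading comes with each control period).
- env.get_image(name): name is "scene" or "top" or "wrist"; returns the picture (420x560x3 uint8, red, green, blue); there is no depth.
- env.camera_model(name): a dict with "fx", "fy", "cx", "cy" (pixels), "origin" and "orientation" of the camera in the world. Camera axes: x right, y up, looking along -z (the intrinsics and any distortion apply to the point x, -y, -z); pixel columns grow to the right and rows downward; lengths in m; the calibration is good to about 2 mm. The wrist camera is an equidistant fisheye: a pixel r from the principal point sees the ray r / f radians off the axis. A picture is of the moment at which its call begins: read the wrist's pose just before it. camera_model takes no time and is no camera call; for the wrist camera it gives the pose at the moment of the call.
- env.close_job(): hands the job in, once; it reports no verdict.
The state is a dict: "time_s": time; "q": joint angles; "qvel": joint speeds; "joint_efforts": joint torques, N m; "position": TCP position; "tool_rot": TCP orientation; "ft_force": force on the tool from outside, world axes, zero at the start; "wrist_torque": the same for the moment, N m; "grip_width": finger opening in m.
Only numpy, scipy, OpenCV 4.12 (cv2) and the standard library are available. Lean on these libraries where they do the work, as an engineer would, in place of code of your own. Each camera call takes 0.05 s, during which the arm holds its last target.

TASK

Put the spoon-notched steel cover on the celery pan: press down the raised back end of the cover in its caddy so that it tips over its rib and its front end stands up where it can be gripped. Lift it out, set it down on the white cutting board and let go, so that it can be taken again by its middle, and then lay it level and fully home on the rim between the pan's two end cheeks, rib down inside the pan. Leave the plain cover, the bottle, the shaker and the timer where they stand.

Things in the scene. Friction and masses are not known exactly. Their poses are not given: they have to be found in the camera images.
- notched_cover: steel cover, the one with spoon notches (30 mm wide, 18 deep) in both ends: plate 150 (x) x 60 (y) x 5 mm, about 0.16 kg, a cross rib under its middle 44 mm wide (y), 8 mm thick, reaching 20 mm below the plate. Origin: middle of the plate's underside, z out of its top. Set on a flat it rests on rib and one end, tilted 15 degrees, and stays on the end it was rocked to
- notched_front (a point): middle of the underside's edge line at the notched cover's -x (front) end, 75 mm from the cover's origin. At the start this end is down on the caddy's floor and the +x (back) end is up, its top about 46 mm above the bench; rocked over, it is the other way about
- caddy_n: fixed black caddy that holds the notched cover: open bay, inside 160 (x) x 72 mm (y), floor 3 mm thick, side walls sloping from 52 mm high at the back (+x) to 14 mm at the front (-x, towards the robot). Origin: centre of its underside, z up. Only 6 mm beside the cover, too little for a finger; the tipped-up front end stands clear above the low front walls
- caddy_p: a caddy of the same make, which holds the plain cover; axes as for caddy_n. Elsewhere: a deep grey pan of the kitchen, about 150 mm high, stands beyond the celery pan, to the right of the caddies' back ends
- plain_cover: a cover of the same size and make with straight ends, without notches; it stays in its own caddy; axes as for the notched cover
- pan: fixed narrow steel pan with celery inside. Origin: centre of its underside; x along it, z up. Side walls end in the rim at z = 50 mm, 50 mm apart inside, 58 mm outside; end cheeks 122 mm high, 164 mm apart inside, too tall for a gripper that holds the cover by an end. Covered: the cover's origin at x = y = 0, z = 50 mm of the pan, its x axis along the pan's, either way round
- board: fixed white cutting board, 200 mm (x) by 300 mm (y), 12 mm thick. Origin: centre of its underside; z up
- bottle: red squeeze bottle with a white nozzle, 63 mm across, 199 mm high, loose, stands behind the caddies; origin: centre of its foot, z up
- shaker: white shaker, 53 mm across, 88 mm high, loose, stands at the front between the pan and a caddy; origin: centre of its foot, z up
- timer: white kitchen timer, 68 x 68 x 22 mm, loose, lies in front of the caddies; origin: centre of its underside, z up

How it is judged (in metres and radians):
On the way, in this order (a step that is already met when the one before it is completed fails the run):
1. the notched cover is tipped over in its caddy: its front end stands more than 30 mm above the caddy's underside, its middle still in the caddy (z of notched_front in the frame of caddy_n above 0.03 m and z of notched_cover in the frame of caddy_n below 0.03 m and horizontal distance between notched_cover and caddy_n below 0.025 m), for 0.2 s.
2. the notched cover lies on the cutting board, at rest and let go (x of notched_cover in the frame of board between -0.1 and 0.1 m and y of notched_cover in the frame of board between -0.15 and 0.15 m and z of notched_cover in the frame of board between 0.008 and 0.045 m and contact force between notched_cover and the arm below 0.05 N and contact force between notched_cover and the fingers below 0.05 N and contact force between notched_cover and board above 0.3 N and linear speed of notched_cover below 0.02 m/s), for 0.2 s.
At the end, for the whole second after the job is handed in: The notched cover lies on the pan's rim between the cheeks, rib down: its origin within 12 mm of the pan's middle lengthwise and 7 mm sideways, 46 to 54 mm above the pan's underside, its top facing up and level within 0.06 rad, along the pan within 0.15 rad, at rest and let go (x of notched_cover in the frame of pan between -0.012 and 0.012 m and y of notched_cover in the frame of pan between -0.007 and 0.007 m and z of notched_cover in the frame of pan between 0.046 and 0.054 m and angle between notched_cover's own z axis and vertical below 0.06 rad and angle between the x axis of notched_cover and the x axis of pan, either way round below 0.15 rad and linear speed of notched_cover below 0.02 m/s and contact force between notched_cover and the fingers below 0.05 N); the robot touches nothing.
It fails at once if the plain cover is moved by more than 30 mm or tilted by more than 0.5 rad (distance of plain_cover from where it was at the start of the episode above 0.03 m or angle between plain_cover's own z axis and vertical above 0.5 rad).
It fails at once if the bottle is moved by more than 30 mm or tilted by more than 0.5 rad (distance of bottle from where it was at the start of the episode above 0.03 m or angle between bottle's own z axis and vertical above 0.5 rad).
It fails at once if the shaker is moved by more than 30 mm or tilted by more than 0.5 rad (distance of shaker from where it was at the start of the episode above 0.03 m or angle between shaker's own z axis and vertical above 0.5 rad).
It fails at once if the timer is moved by more than 30 mm or tilted by more than 0.5 rad (distance of timer from where it was at the start of the episode above 0.03 m or angle between timer's own z axis and vertical above 0.5 rad).
It also fails if it takes over 61 s, if anything falls off the work surface, if the arm or the gripper's body presses on something with over 40 N, if the wrist force passes 120 N, or if a joint passes its speed limit or range.

## Working session

There is one attempt and no reset: what is moved stays moved. The work goes in short steps, Python scripts to look and compute and a shell command to move; the robot and the scene stay as the last step left them, time stands still between calls to the robot, and variables do not carry over. Pictures are saved under pics/ and viewed, and the job is handed in when it is done.

```bash
ls; mkdir -p pics; cat > h.py <<'E'
import numpy as np,cv2
from rig import env
def snap(n,f):
    m=env.camera_model(n); im=env.get_image(n); cv2.imwrite('pics/'+f+'.png',im[:,:,::-1]); return m,im
def ray(m,u,v):
    R=np.array(m['orientation']);x=(u-m['cx'])/m['fx'];y=(v-m['cy'])/m['fy']
    return np.array(m['origin']),x,y,R
def cast(m,u,v,z,fish=False):
    o,x,y,R=ray(m,u,v)
    if fish:
        r=np.hypot(x,y); s=np.sin(r)/r if r>1e-9 else 1; d=np.array([x*s,-y*s,-np.cos(r)])
    else: d=np.array([x,-y,-1])
    d=R@d; return o+d*(z-o[2])/d[2]
def proj(m,p,fish=False):
    R=np.array(m['orientation']); c=R.T@(np.array(p)-m['origin']); x,y,z=c[0],-c[1],-c[2]
    if fish:
        r=np.hypot(x,y); t=np.arctan2(r,z); x,y,z=x/r*t,y/r*t,1
    return m['fx']*x/z+m['cx'],m['fy']*y/z+m['cy']
E
python3 - <<'E'
from h import *
s=env.observe(); print({k:np.round(v,3).tolist() for k,v in s.items()})
for n in['top','scene','wrist']:
    m,im=snap(n,n+'0'); print(n,{k:np.round(v,4).tolist() if not isinstance(v,str) else v for k,v in m.items()})
E
```

```text
pics
{'time_s': 0.0, 'q': [52.468, 21.842, 74.387, 0.001, 83.857, -12.336], 'qvel': [0.069, -0.148, -0.019, 0.061, 0.0, 0.015], 'joint_efforts': [-0.002, -44.846, -23.128, -0.0, 0.005, -0.0], 'position': [0.234, 0.497, 0.245], 'tool_rot': [[-0.001, -0.905, 0.426], [-0.001, 0.426, 0.905], [-1.0, 0.0, -0.001]], 'ft_force': [-0.19, 0.021, 0.688], 'wrist_torque': [0.012, -0.014, 0.01], 'grip_width': 0.085}
top {'fx': 458.6446, 'fy': 458.6446, 'cx': 284.4223, 'cy': 206.43, 'origin': [0.4471, -0.0086, 1.2291], 'orientation': [[0.025, 0.9946, -0.1006], [-0.9994, 0.0226, -0.0248], [-0.0224, 0.1012, 0.9946]]}
scene {'fx': 524.7004, 'fy': 524.7004, 'cx': 286.7238, 'cy': 213.6787, 'origin': [-0.3072, -0.4129, 0.8483], 'orientation': [[0.407, 0.5829, -0.7032], [-0.9133, 0.2491, -0.3221], [-0.0126, 0.7734, 0.6338]]}
wrist {'fx': 325.1923, 'fy': 325.1923, 'cx': 283.0696, 'cy': 208.9917, 'origin': [0.1641, 0.5305, 0.3737], 'orientation': [[0.4254, -0.8635, -0.2708], [0.905, 0.405, 0.1302], [-0.0027, -0.3005, 0.9538]]}
```

View pics/top0.png

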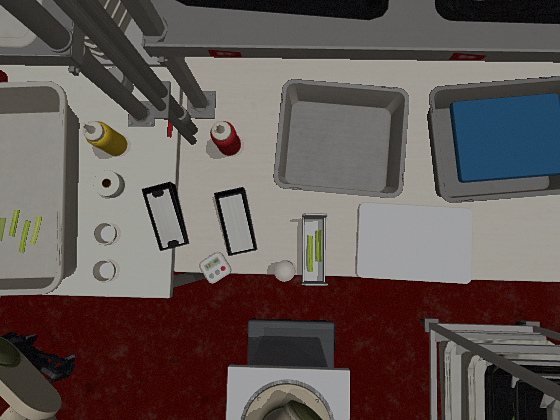

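View pics/scene0.png

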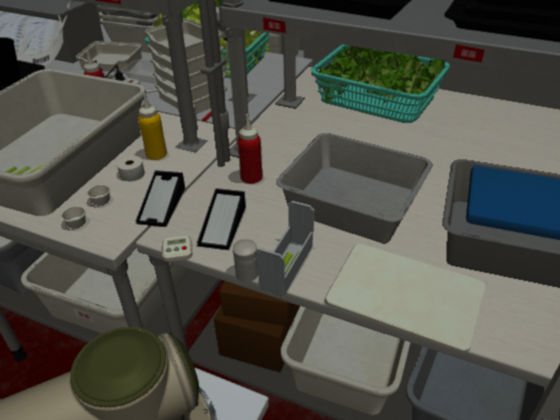

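View pics/wrist0.png

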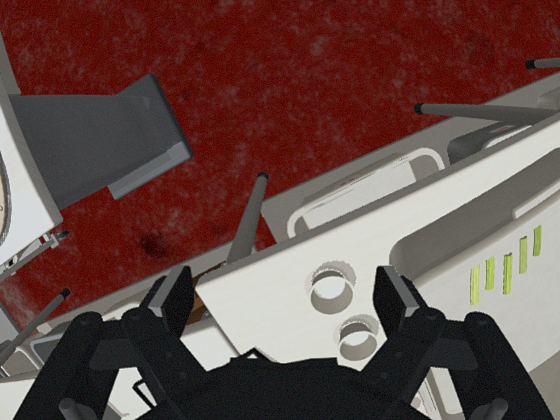

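```bash
python3 - <<'E'
import cv2,numpy as np
a=cv2.imread('pics/top0.png');b=cv2.imread('pics/scene0.png')
c=cv2.resize(a[170:290,130:330],None,fx=4,fy=4,interpolation=cv2.INTER_CUBIC);cv2.imwrite('pics/c1.png',c)
c=cv2.resize(b[150:300,120:320],None,fx=4,fy=4,interpolation=cv2.INTER_CUBIC);cv2.imwrite('pics/c2.png',c)
E
```

```text
(no output)
```

View pics/c1.png

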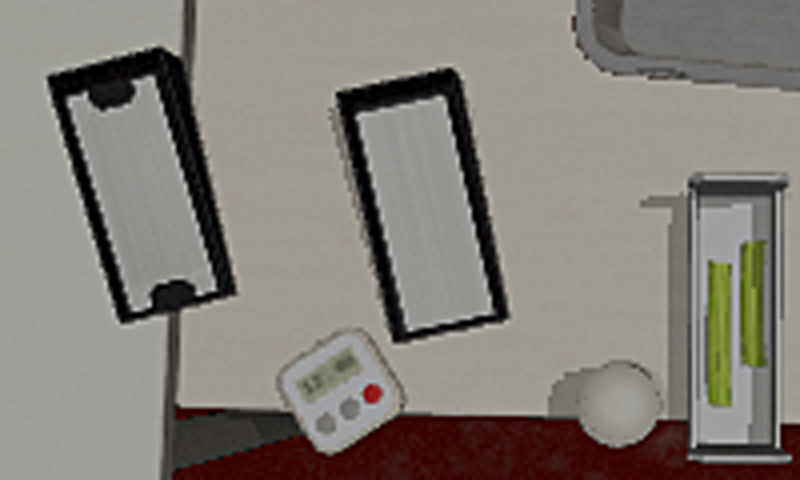

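View pics/c2.png

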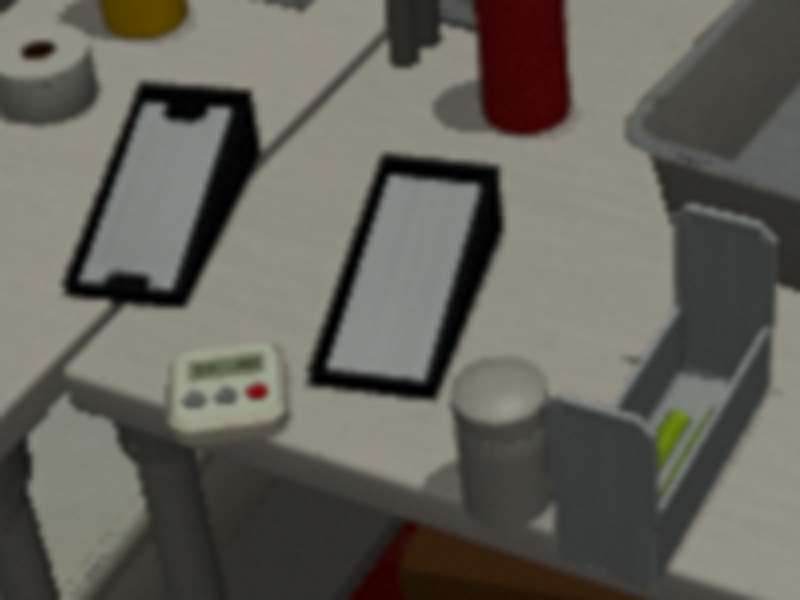

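```bash
python3 - <<'E'
from h import *
m=env.camera_model('top');im=cv2.imread('pics/top0.png')
g=im.max(2)
# dark caddies
d=(g<60).astype(np.uint8); 
for box in [(135,260,175,258),(205,262,175,262)]:
    x0,x1,y0,y1=box; sub=d[y0:y1,x0:x1].copy()
    n,l,s,c=cv2.connectedComponentsWithStats(sub)
    i=1+np.argmax(s[1:,4]); cs,_=cv2.findContours((l==i).astype(np.uint8),cv2.RETR_CCOMP,cv2.CHAIN_APPROX_NONE)
    cs=sorted(cs,key=cv2.contourArea)[::-1]
    for k,c in enumerate(cs[:2]):
        h=cv2.convexHull(c); ap=cv2.approxPolyN(h,4,ensure_convex=True)
        print('outer' if k==0 else 'inner',cv2.contourArea(c),(ap.reshape(-1,2)+[x0,y0]).tolist())
E
```

```text
outer 1945.0 [[188, 243], [160, 251], [141, 189], [174, 180]]
inner 1253.0 [[169, 187], [185, 243], [162, 249], [145, 193]]
outer 1845.5 [[257, 249], [228, 255], [213, 193], [244, 186]]
inner 1365.0 [[254, 249], [230, 254], [217, 197], [242, 192]]
```

```bash
python3 - <<'E'
from h import *
m=env.camera_model('top')
def rep(n,bl,br,fl,fr,zb,zf):
    P=[cast(m,*p,z)[:2] for p,z in ((bl,zb),(br,zb),(fl,zf),(fr,zf))]
    b=(P[0]+P[1])/2;f=(P[2]+P[3])/2
    print(n,np.round(P,3).tolist(),'mid',((b+f)/2).round(4),'ax',np.degrees(np.arctan2(*(b-f)[::-1])).round(1),'len',np.linalg.norm(b-f).round(4),'w',np.linalg.norm(P[0]-P[1]).round(4),np.linalg.norm(P[2]-P[3]).round(4))
rep('cov_n',(146,193),(169,187.5),(162.5,247.5),(184.5,242.5),.046,.008)
rep('cad_n',(141.5,189),(173.5,181),(160,251),(189,243),.052,.014)
rep('cov_p',(217.5,197.5),(241.5,192.5),(230,253),(253.5,248.5),.046,.008)
rep('cad_p',(213.5,193),(244.5,186.5),(228,255),(257.5,249),.052,.014)
# pan: cheek tops
print('pan')
ms=env.camera_model('scene')
pt=lambda a,b:(130+a/4,170+b/4)
rep('rim',pt(692,192),pt(781,192),pt(692,446),pt(781,446),.05,.05)
rep('cheek',pt(688,178),pt(789,178),pt(688,462),pt(793,460),.122,.122)
E
python3 - <<'E'
import cv2
a=cv2.imread('pics/top0.png')
cv2.imwrite('pics/c3.png',cv2.resize(a[205:295,280:380],None,fx=6,fy=6,interpolation=cv2.INTER_NEAREST))
cv2.imwrite('pics/c4.png',cv2.resize(a[170:265,130:230],None,fx=6,fy=6,interpolation=cv2.INTER_NEAREST))
E
```

```text
cov_n [[0.594, 0.384], [0.61, 0.324], [0.453, 0.344], [0.468, 0.286]] mid [0.5311 0.3348] ax 15.5 len 0.1467 w 0.0619 0.0602
cad_n [[0.603, 0.395], [0.626, 0.312], [0.444, 0.349], [0.467, 0.273]] mid [0.535 0.332] ax 14.9 len 0.1652 w 0.086 0.0797
cov_p [[0.586, 0.196], [0.601, 0.134], [0.443, 0.163], [0.456, 0.101]] mid [0.5216 0.1485] ax 12.8 len 0.1474 w 0.0639 0.0636
cad_p [[0.597, 0.206], [0.616, 0.126], [0.438, 0.168], [0.455, 0.09]] mid [0.5264 0.1473] ax 13.0 len 0.1641 w 0.0823 0.0796
pan
rim [[0.537, -0.028], [0.539, -0.085], [0.376, -0.031], [0.377, -0.088]] mid [ 0.4573 -0.0579] ax 1.1 len 0.1616 w 0.0572 0.0564
cheek [[0.54, -0.024], [0.542, -0.085], [0.371, -0.028], [0.373, -0.09]] mid [ 0.4566 -0.0567] ax 1.5 len 0.1691 w 0.061 0.0625
```

View pics/c3.png

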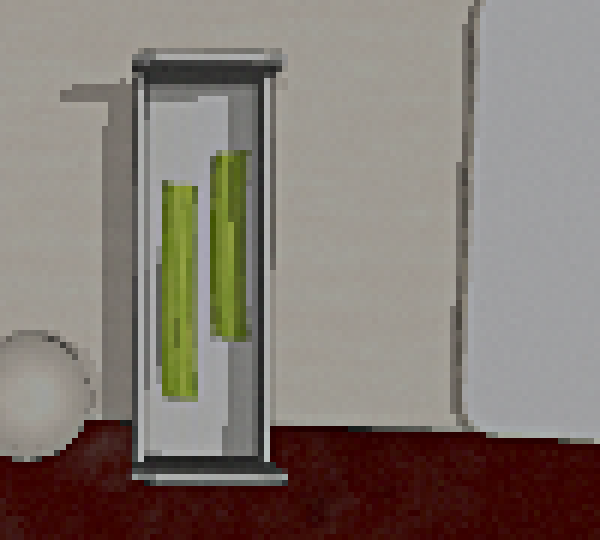

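View pics/c4.png

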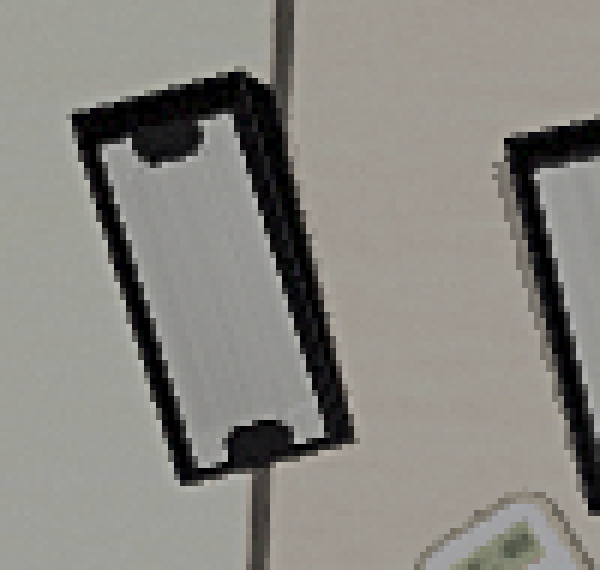

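```bash
python3 - <<'E'
from h import *
m=env.camera_model('top');ms=env.camera_model('scene')
f=lambda n,u,v,z,mm=m:print(n,cast(mm,u,v,z).round(3))
f('post top',195,140,0);f('post scene',222,166,0,ms);f('post2 foot',203,105,0)
f('bottle scene foot',251,180,0,ms)
f('shaker top',285,270,.088);f('timer',214,267,.022)
for p in((358,204),(472,209),(470,283),(357,276)):f('board',*p,.012)
f('pan deep',275,190,.15);f('deep r',400,196,.15)
print(cast(ms,120+688/4,150+205/4,.122))
for n,u,v in(('cheekfar L',120+688/4,150+205/4),('far R',120+770/4,150+240/4),('near L',120+553/4,150+398/4),('near R',120+655/4,150+440/4)): f(n,u,v,.122,ms)
E
```

```text
post top [0.749 0.272 0.   ]
post scene [0.758 0.278 0.   ]
post2 foot [0.848 0.254 0.   ]
bottle scene foot [0.73  0.169 0.   ]
shaker top [0.405 0.014 0.088]
timer [0.405 0.202 0.022]
board [ 0.581 -0.174  0.012]
board [ 0.575 -0.474  0.012]
board [ 0.381 -0.466  0.012]
board [ 0.391 -0.173  0.012]
pan deep [0.595 0.042 0.15 ]
deep r [ 0.587 -0.254  0.15 ]
[ 0.54359401 -0.03676256  0.122     ]
cheekfar L [ 0.544 -0.037  0.122]
far R [ 0.533 -0.091  0.122]
near L [ 0.372 -0.037  0.122]
near R [ 0.365 -0.097  0.122]
```

```bash
python3 -m jog '[[-1,0,-0.05,0,-0.1],[-1,0.01,-0.1,0,-0.2],[-1,0.02,-0.15,0,-0.3],[-1,0.03,-0.19,0.005,-0.4],[-1,0.04,-0.23,0.005,-0.5],[-1,0.045,-0.27,0.01,-0.6],[-1,0.045,-0.31,0.01,-0.71],[-1,0.045,-0.34,0.01,-0.71],[-1,0.045,-0.36,0.01,-0.71],[-1,0.045,-0.372,0.01,-0.71],[-1,0.045,-0.372,0.01,-0.71],[-1,0.045,-0.372,0.01,-0.71],[-1,0.045,-0.372,0.01,-0.71]]' 60
python3 - <<'E'
from h import *
s=env.observe(); print(s['time_s'],np.round(s['position'],4),np.round(s['tool_rot'],3).tolist(),np.round(s['q'],1),s['ft_force'])
m,im=snap('wrist','w1')
import pickle;pickle.dump(m,open('w1.pkl','wb'))
E
```

```text
time_s: 1.45
position: [0.574, 0.349, 0.2005]
tool_rot: [[-0.0, -0.963, -0.268], [0.0, -0.268, 0.963], [-1.0, 0.0, 0.0]]
ft_force: [-0.2, -0.2, 0.6]
grip_width: 0.0002
1.45 [0.574  0.349  0.2005] [[-0.0, -0.963, -0.268], [0.0, -0.268, 0.963], [-1.0, 0.0, 0.0]] [ 21.2  36.1  56.8   0.   87.2 -84.3] [-0.24192724 -0.17726881  0.60914259]
```

View pics/w1.png

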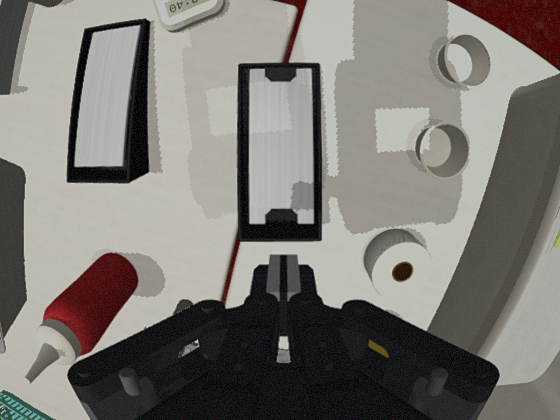

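```bash
python3 - <<'E'
from h import *
import pickle
m=pickle.load(open('w1.pkl','rb'));im=cv2.imread('pics/w1.png')
sub=im[50:250,225:335];cv2.imwrite('pics/c5.png',cv2.resize(sub,None,fx=4,fy=3,interpolation=cv2.INTER_NEAREST)[:600])
g=im.max(2)
for v in(75,85,100,145,190,212,220):
    r=g[v,225:335];i=np.where(r>75)[0]; print(v,[int(x)+225 for x in i if x>3 and x<105][:1],[int(x)+225 for x in i if x>3 and x<100][-1:])
for u in(252,258,263,298,303,308):
    r=g[60:245,u];i=np.where(r>75)[0]; print(u,i[0]+60,i[-1]+60)
E
```

```text
75 [229] [324]
85 [229] [324]
100 [229] [324]
145 [229] [324]
190 [229] [324]
212 [229] [324]
220 [229] [324]
252 60 244
258 60 244
263 60 244
298 60 244
303 60 244
308 60 244
```

View pics/c5.png

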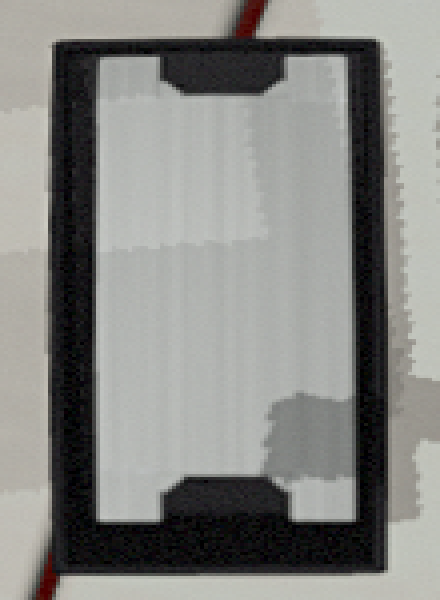

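```bash
python3 - <<'E'
from h import *
import pickle
m=pickle.load(open('w1.pkl','rb'))
def C(*a):return cast(m,*a,fish=True)
def rep(n,P):
    P=[C(*p)[:2] for p in P];b=(P[0]+P[1])/2;f=(P[2]+P[3])/2
    print(n,'b',b.round(4),'f',f.round(4),'mid',((b+f)/2).round(4),'ax',np.degrees(np.arctan2(*(b-f)[::-1])).round(1),'len',np.linalg.norm(b-f).round(4),'w',np.linalg.norm(P[0]-P[1]).round(4),np.linalg.norm(P[2]-P[3]).round(4))
rep('cover',[(249.2,224,.046),(313.7,224,.046),(249.5,68.7,.008),(311.8,68.5,.008)])
u=lambda a,b:(225+a/4,50+b/3)
rep('caddy',[(*u(58,572),.052),(*u(385,570),.052),(*u(55,40),.014),(*u(380,40),.014)])
E
```

```text
cover b [0.5999 0.3547] f [0.4601 0.3148] mid [0.53   0.3348] ax 15.9 len 0.1453 w 0.06 0.0604
caddy b [0.6137 0.3574] f [0.4559 0.3124] mid [0.5348 0.3349] ax 15.9 len 0.1641 w 0.0761 0.0774
```

```bash
python3 -m jog '[[-1,0.03,0.005,-0.002,0],[-1,0.07,0.005,-0.002,0],[-1,0.11,0.005,-0.002,0],[-1,0.13,0.005,-0.002,0],[-1,0.136,0.005,-0.002,0],[-1,0.14,0.005,-0.002,0],[-1,0.144,0.005,-0.002,0],[-1,0.148,0.005,-0.002,0],[-1,0.152,0.005,-0.002,0],[-1,0.156,0.005,-0.002,0],[-1,0.160,0.005,-0.002,0],[-1,0.164,0.005,-0.002,0],[-1,0.164,0.005,-0.002,0],[-1,0.164,0.005,-0.002,0]]'
python3 - <<'E'
from h import *
m,im=snap('wrist','w2')
E
```

```text
time_s: 2.9
position: [0.5707, 0.345, 0.0363]
tool_rot: [[-0.0, -0.964, -0.267], [-0.0, -0.267, 0.964], [-1.0, 0.0, -0.0]]
ft_force: [0.4, 0.6, -0.7]
grip_width: -0.0001
```

View pics/w2.png

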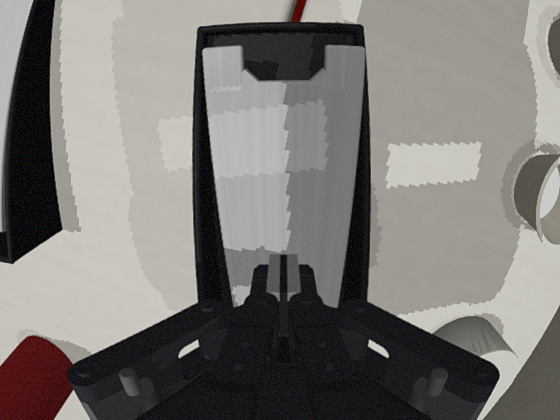

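```bash
python3 -m jog '[[-1,-0.04,0,0,0],[-1,-0.09,0,0,0],[1,-0.14,0,0,0],[1,-0.164,0,0,0],[1,-0.164,0,0,0],[1,-0.164,0,0,0]]'
python3 - <<'E'
from h import *
import pickle
m,im=snap('wrist','w3');pickle.dump(m,open('w3.pkl','wb'));print(env.observe()['position'])
sub=im[50:250,225:335,::-1];cv2.imwrite('pics/c6.png',cv2.resize(sub,None,fx=4,fy=3,interpolation=cv2.INTER_NEAREST)[:600])
E
```

```text
time_s: 3.55
position: [0.5705, 0.3449, 0.2]
tool_rot: [[-0.0, -0.964, -0.267], [-0.0, -0.267, 0.964], [-1.0, 0.0, -0.0]]
ft_force: [-0.1, 0.2, -0.8]
grip_width: 0.0578
[0.57022632 0.34483491 0.1989845 ]
```

View pics/w3.png

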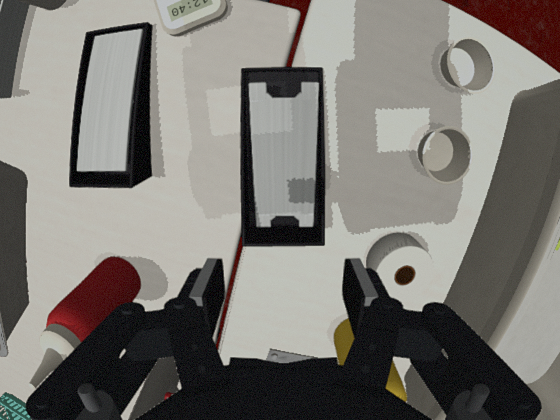

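View pics/c6.png

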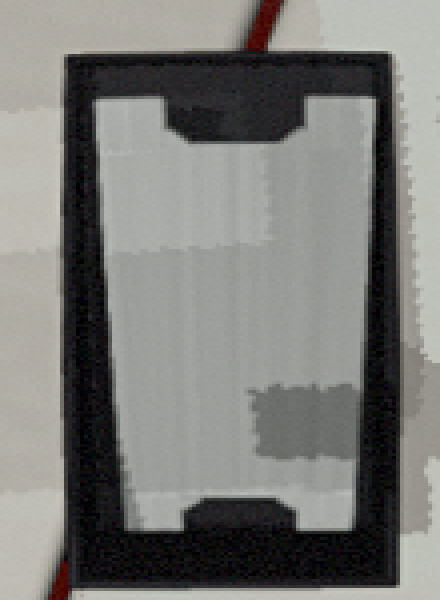

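```bash
python3 - <<'E'
from h import *
import pickle
m=pickle.load(open('w3.pkl','rb'))
P=[cast(m,u,v,z,True)[:2] for u,v,z in[(256.5,226.7,.008),(313.7,226.7,.008),(248.2,82.3,.046),(319.2,82.3,.046)]]
b=(P[0]+P[1])/2;f=(P[2]+P[3])/2;a=(b-f)/np.linalg.norm(b-f)
print(b,f,(b+f)/2,np.degrees(np.arctan2(a[1],a[0])),np.linalg.norm(b-f),[np.linalg.norm(P[0]-P[1]),np.linalg.norm(P[2]-P[3])])
s=env.observe();R=np.array(s['tool_rot']);p=s['position'];print(s['q'])
for d in(.010,.012,.014):
    t=np.r_[f+a*d,.044]; print(d,t,(R.T@(t-p)).round(4))
# board centre
print(np.array([.482,-.322])-f)
E
```

```text
[0.61148744 0.35848742] [0.47213276 0.3181957 ] [0.5418101  0.33834156] 16.126204924111697 0.14506256968829995 [np.float64(0.0604350742024124), np.float64(0.06068771004575922)]
[ 2.10080470e+01  3.56053099e+01  5.79080085e+01 -2.79040538e-03
  8.66234146e+01 -8.44733577e+01]
0.01 [0.48173928 0.32097324 0.044     ] [0.1552 0.0913 0.0007]
0.012 [0.48366058 0.32152875 0.044     ] [0.1552 0.0893 0.0007]
0.014 [0.48558189 0.32208426 0.044     ] [0.1552 0.0873 0.0007]
[ 0.00986724 -0.6401957 ]
```

```bash
python3 -m jog '[[1,0.0,0.04,0,-0.01],[1,0.03,0.08,0.001,-0.01],[1,0.07,0.087,0.001,-0.01],[1,0.11,0.087,0.001,-0.01],[1,0.14,0.087,0.001,-0.01],[1,0.155,0.087,0.001,-0.01],[1,0.161,0.087,0.001,-0.01],[1,0.161,0.087,0.001,-0.01],[1,0.161,0.087,0.001,-0.01]]'
python3 -m jog '[[-1,0,0,0,0],[-1,0,0,0,0],[-1,0,0,0,0],[-1,0,0,0,0],[-1,0,0,0,0],[-1,0,0,0,0],[-1,0,0,0,0]]' 100
python3 - <<'E'
from h import *
m,im=snap('scene','s4')
cv2.imwrite('pics/c7.png',cv2.resize(im[100:280,100:300,::-1],None,fx=3,fy=3,interpolation=cv2.INTER_CUBIC))
m,im=snap('wrist','w4')
E
```

```text
time_s: 4.5
position: [0.4868, 0.3229, 0.0397]
tool_rot: [[0.0, -0.961, -0.277], [0.0, -0.277, 0.961], [-1.0, -0.001, 0.0]]
ft_force: [-0.7, 0.6, 0.2]
grip_width: 0.0858
time_s: 5.2
position: [0.4865, 0.3228, 0.04]
tool_rot: [[0.0, -0.961, -0.277], [0.0, -0.277, 0.961], [-1.0, -0.0, 0.0]]
ft_force: [-3.7, -1.0, 6.7]
grip_width: 0.0562
```

View pics/c7.png

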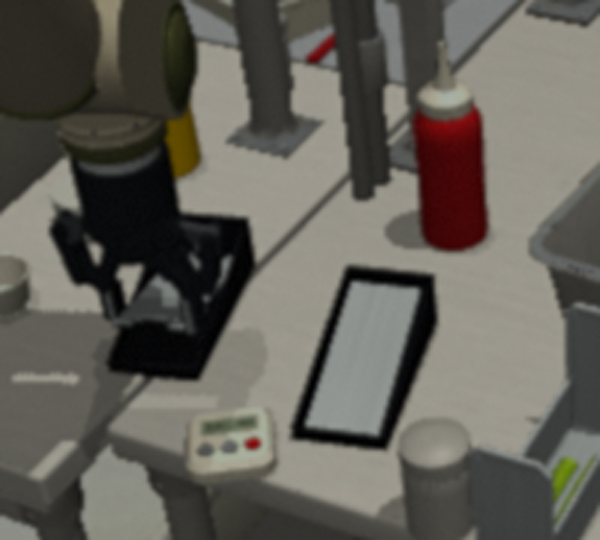

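View pics/w4.png

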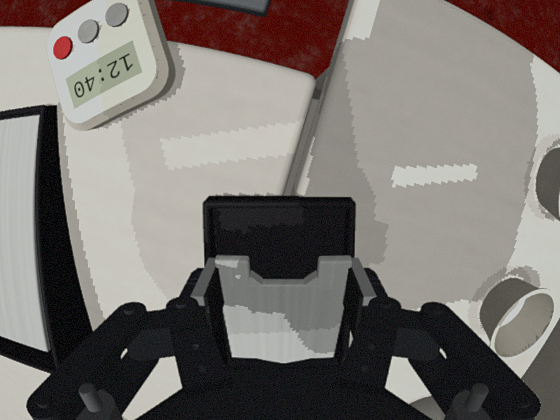

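```bash
python3 -m jog '[[-1,-0.005,0,0,0],[-1,-0.01,0,0,0],[-1,-0.02,0,0,0],[-1,-0.03,0,0,0],[-1,-0.045,0,0,0],[-1,-0.065,0,0,0],[-1,-0.09,0,0,0],[-1,-0.115,0,0,0],[-1,-0.14,0,0,0],[-1,-0.165,0,0,0],[-1,-0.19,0,0,0],[-1,-0.21,0,0,0],[-1,-0.21,0,0,0]]'
python3 - <<'E'
from h import *
m,im=snap('scene','s5')
cv2.imwrite('pics/c8.png',cv2.resize(im[50:280,50:350,::-1],None,fx=2.5,fy=2.5,interpolation=cv2.INTER_CUBIC))
m,im=snap('wrist','w5'); print(env.observe()['q'])
E
```

```text
time_s: 6.6
position: [0.4873, 0.3231, 0.2527]
tool_rot: [[0.006, -0.961, -0.277], [0.002, -0.277, 0.961], [-1.0, -0.006, 0.001]]
ft_force: [0.5, -0.3, -0.6]
grip_width: 0.0566
[ 2.19510097e+01  2.50903520e+01  6.83632389e+01  1.38562061e-03
  8.65555165e+01 -8.41055466e+01]
```

View pics/c8.png

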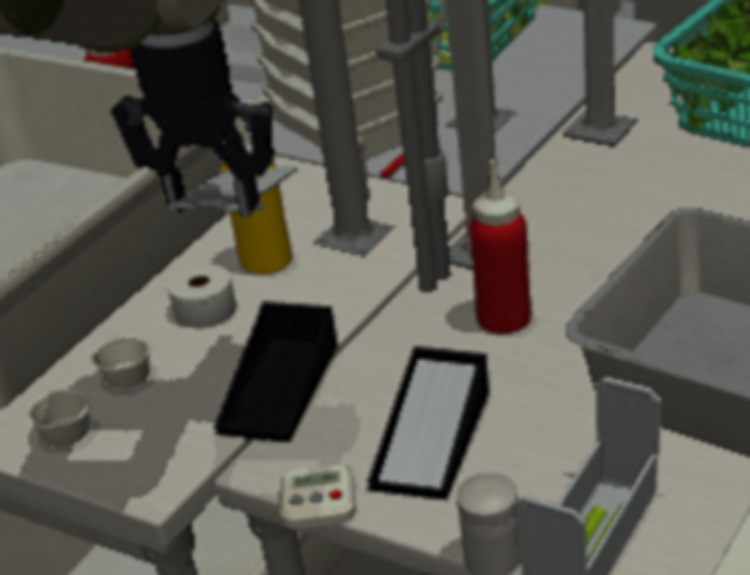

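View pics/w5.png

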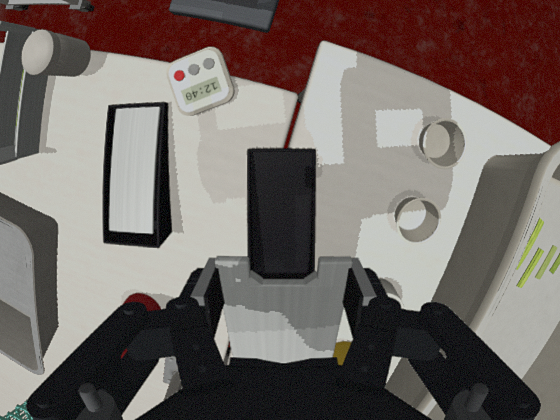

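```bash
python3 -m jog '[[-1,0,0.008,-0.02,0.01],[-1,0,0.024,-0.06,0.03],[-1,0,0.04,-0.1,0.05],[-1,0,0.057,-0.14,0.07],[-1,0,0.074,-0.18,0.09],[-1,0,0.09,-0.22,0.11],[-1,0,0.106,-0.26,0.13],[-1,0,0.123,-0.3,0.15],[-1,0,0.139,-0.34,0.17],[-1,0,0.155,-0.38,0.19],[-1,0,0.172,-0.42,0.21],[-1,0,0.188,-0.46,0.23],[-1,0,0.204,-0.5,0.25],[-1,0,0.221,-0.54,0.26],[-1,0,0.231,-0.565,0.26],[-1,0,0.237,-0.58,0.26],[-1,0,0.237,-0.58,0.26],[-1,0,0.237,-0.58,0.26]]'
python3 - <<'E'
from h import *
m,im=snap('scene','s6')
cv2.imwrite('pics/c9.png',cv2.resize(im[120:400,260:560,::-1],None,fx=2,fy=2,interpolation=cv2.INTER_CUBIC))
m,im=snap('wrist','w6'); print(env.observe()['q'])
E
```

```text
time_s: 8.5
position: [0.4192, -0.2992, 0.2487]
tool_rot: [[-0.001, -1.0, -0.021], [0.001, -0.021, 1.0], [-1.0, 0.001, 0.001]]
ft_force: [0.2, -0.2, -1.5]
grip_width: 0.0565
[-4.86622780e+01  1.81299031e+01  7.93530282e+01  1.05236445e-02
  8.25516069e+01 -1.39900489e+02]
```

View pics/c9.png

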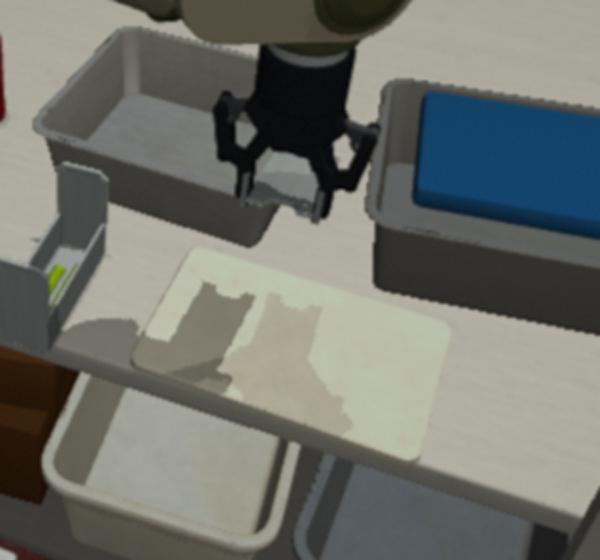

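View pics/w6.png

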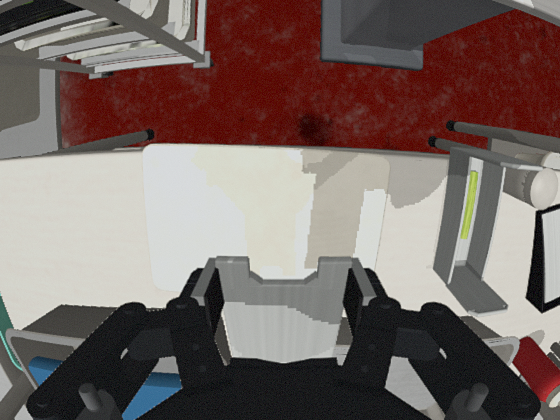

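```bash
python3 -m jog '[[-1,0.02,0,0,0],[-1,0.05,0,0,0],[-1,0.085,0,0,0],[-1,0.12,0,0,0],[-1,0.15,0,0,0],[-1,0.17,0,0,0],[-1,0.18,0,0,0],[-1,0.186,0,0,0],[-1,0.19,0,0,0],[-1,0.193,0,0,0],[-1,0.196,0,0,0],[-1,0.196,0,0,0],[-1,0.196,0,0,0]]'
python3 - <<'E'
from h import *
m,im=snap('scene','s7')
cv2.imwrite('pics/c10.png',cv2.resize(im[220:360,320:500,::-1],None,fx=4,fy=4,interpolation=cv2.INTER_CUBIC))
E
```

```text
time_s: 9.9
position: [0.4193, -0.3003, 0.0536]
tool_rot: [[0.0, -1.0, -0.02], [-0.0, -0.02, 1.0], [-1.0, -0.0, -0.0]]
ft_force: [-0.4, 0.2, -1.1]
grip_width: 0.0568
```

View pics/c10.png

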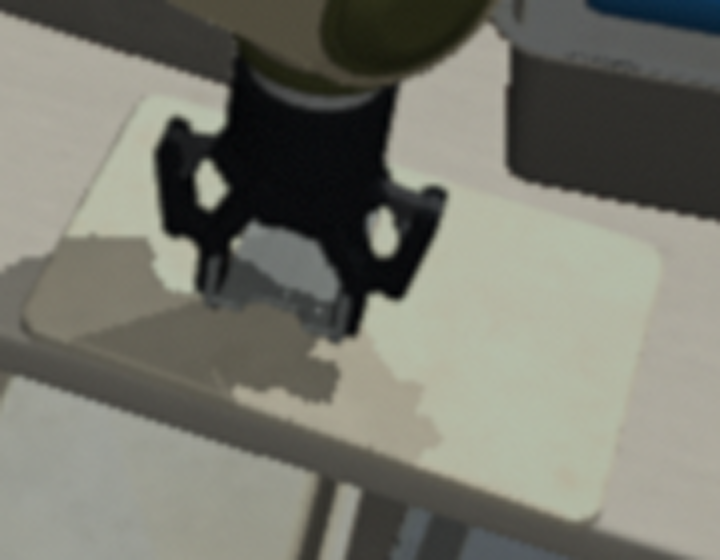

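```bash
python3 -m jog '[[-1,0.001,0,0,0],[-1,0.002,0,0,0],[-1,0.003,0,0,0],[-1,0.0035,0,0,0],[-1,0.0035,0,0,0]]'
python3 -m jog '[[-1,0.001,0,0,0],[-1,0.0015,0,0,0],[-1,0.0015,0,0,0],[-1,0.0015,0,0,0]]'
```

```text
time_s: 10.45
position: [0.4192, -0.3002, 0.05]
tool_rot: [[-0.0, -1.0, -0.02], [-0.0, -0.02, 1.0], [-1.0, 0.0, -0.0]]
ft_force: [-1.5, 0.3, 1.8]
grip_width: 0.0565
time_s: 10.85
position: [0.419, -0.3002, 0.0488]
tool_rot: [[-0.0, -1.0, -0.02], [-0.0, -0.02, 1.0], [-1.0, 0.0, -0.0]]
ft_force: [-4.6, -1.2, 8.1]
grip_width: 0.057
```

```bash
python3 -m jog '[[0,0,0,0,0],[1,0,0,0,0],[1,0,0,0,0],[1,0,0,0,0],[1,0,0,0,0],[1,0,0,0,0],[1,0,0,0,0]]'
python3 -m jog '[[1,-0.03,0,0,0],[1,-0.08,0,0,0],[1,-0.12,0,0,0],[1,-0.15,-0.03,0,0],[1,-0.15,-0.07,0,0],[1,-0.15,-0.11,0,0],[1,-0.15,-0.14,0,0],[1,-0.15,-0.14,0,0],[1,-0.15,-0.14,0,0]]'
python3 - <<'E'
from h import *
import pickle
m,im=snap('wrist','w8');pickle.dump(m,open('w8.pkl','wb'));print(env.observe()['position'])
mt,it=snap('top','t8')
E
```

```text
time_s: 11.55
position: [0.4193, -0.3001, 0.0483]
tool_rot: [[-0.0, -1.0, -0.02], [0.0, -0.02, 1.0], [-1.0, 0.0, 0.0]]
ft_force: [-0.2, -0.0, -0.2]
grip_width: 0.0852
time_s: 12.45
position: [0.5592, -0.297, 0.1977]
tool_rot: [[-0.001, -1.0, -0.021], [0.001, -0.021, 1.0], [-1.0, 0.001, 0.001]]
ft_force: [-0.7, -0.6, 0.3]
grip_width: 0.0854
[ 0.55867025 -0.29720398  0.19804671]
```

View pics/w8.png

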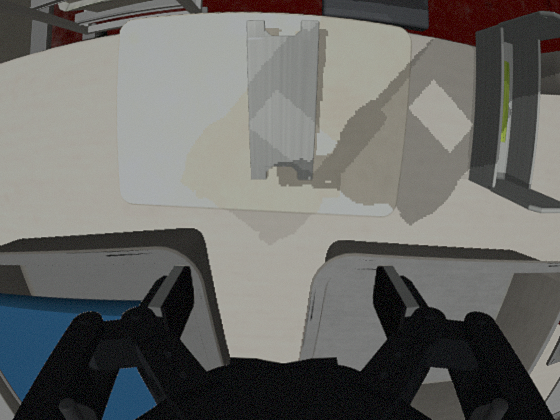

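View pics/t8.png

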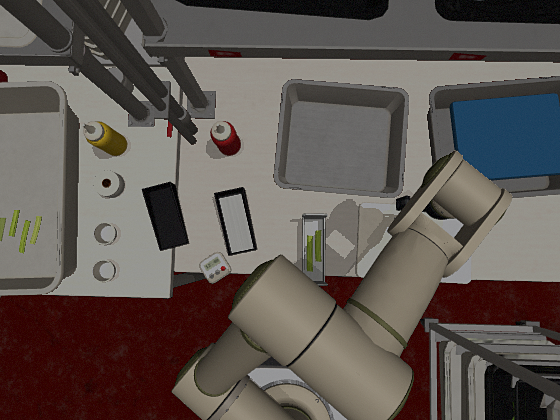

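```bash
python3 - <<'E'
from h import *
im=cv2.imread('pics/w8.png')
cv2.imwrite('pics/c11.png',cv2.resize(im[5:200,225:345],None,fx=4,fy=3,interpolation=cv2.INTER_CUBIC))
E
```

```text
(no output)
```

View pics/c11.png

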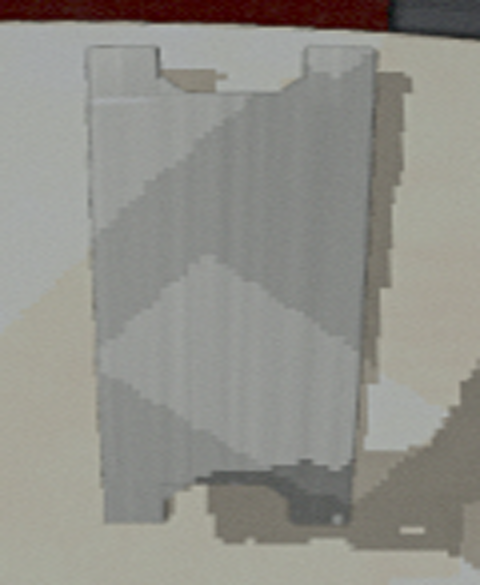

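```bash
python3 - <<'E'
from h import *
import pickle
m=pickle.load(open('w8.pkl','rb'))
P=[cast(m,225+u/4,5+v/3,z,True)[:2] for u,v,z in[(104,522,.017),(348,522,.017),(86,46,.055),(377,46,.055)]]
b=(P[0]+P[1])/2;f=(P[2]+P[3])/2;a=(b-f)/np.linalg.norm(b-f);c=(b+f)/2
print(b,f,c,np.degrees(np.arctan2(a[1],a[0])),np.linalg.norm(b-f),[np.linalg.norm(P[0]-P[1]),np.linalg.norm(P[2]-P[3])])
o=c-a*.0013; print('origin',o)
s=env.observe();R=np.array(s['tool_rot']);p=s['position'];print((R.T@(np.r_[o,.040]-p)).round(4))
E
```

```text
[ 0.54841255 -0.2989175 ] [ 0.40425867 -0.300586  ] [ 0.47633561 -0.29975175] 0.6631402242180453 0.14416354211093843 [np.float64(0.05950815627863921), np.float64(0.05994041529195256)]
origin [ 0.4750357 -0.2997668]
[ 0.1584  0.0833 -0.0008]
```

```bash
python3 -m jog '[[1,0,0.03,0,0.01],[1,0,0.065,0,0.01],[1,0.02,0.083,-0.001,0.01],[1,0.06,0.083,-0.001,0.01],[1,0.1,0.083,-0.001,0.01],[1,0.135,0.083,-0.001,0.01],[1,0.155,0.083,-0.001,0.01],[1,0.163,0.083,-0.001,0.01],[1,0.166,0.083,-0.001,0.01],[1,0.166,0.083,-0.001,0.01],[1,0.166,0.083,-0.001,0.01]]'
python3 -m jog '[[0.6,0,0,0,0],[-1,0,0,0,0],[-1,0,0,0,0],[-1,0,0,0,0],[-1,0,0,0,0],[-1,0,0,0,0],[-1,0,0,0,0]]' 80
python3 -m jog '[[-1,-0.005,0,0,0],[-1,-0.015,0,0,0],[-1,-0.035,0,0,0],[-1,-0.065,0,0,0],[-1,-0.1,0,0,0],[-1,-0.14,0,0,0],[-1,-0.17,0,0,0],[-1,-0.19,0,0,0],[-1,-0.19,0,0,0],[-1,-0.19,0,0,0]]'
python3 - <<'E'
from h import *
import pickle
m,im=snap('wrist','w9');pickle.dump(m,open('w9.pkl','wb'));print(env.observe()['position'])
mt,im=snap('scene','s9')
cv2.imwrite('pics/c12.png',cv2.resize(im[120:400,260:560,::-1],None,fx=2,fy=2,interpolation=cv2.INTER_CUBIC))
E
```

```text
time_s: 13.65
position: [0.4766, -0.3004, 0.0336]
tool_rot: [[0.002, -1.0, -0.01], [-0.002, -0.01, 1.0], [-1.0, -0.002, -0.002]]
ft_force: [0.2, 0.1, -0.3]
grip_width: 0.0851
time_s: 14.35
position: [0.4765, -0.3005, 0.0337]
tool_rot: [[0.001, -1.0, -0.01], [-0.002, -0.01, 1.0], [-1.0, -0.001, -0.002]]
ft_force: [-1.4, 0.4, 9.1]
grip_width: 0.0574
time_s: 15.35
position: [0.476, -0.2996, 0.2218]
tool_rot: [[-0.0, -1.0, -0.01], [0.001, -0.01, 1.0], [-1.0, 0.0, 0.001]]
ft_force: [1.5, -0.1, -1.6]
grip_width: 0.0575
[ 0.47583543 -0.29952835  0.22113262]
```

View pics/w9.png

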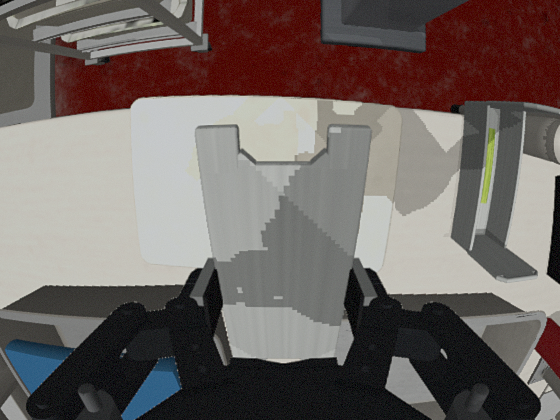

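View pics/c12.png

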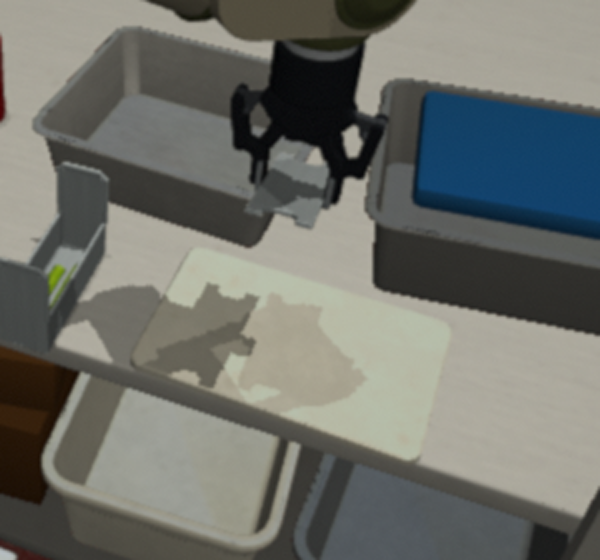

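```bash
python3 -m jog '[[-1,-0.01,-0.01,0.02,0],[-1,-0.01,-0.02,0.05,0],[-1,-0.01,-0.024,0.08,0],[-1,-0.01,-0.024,0.11,0],[-1,-0.01,-0.024,0.135,0],[-1,-0.01,-0.024,0.15,0],[-1,-0.01,-0.024,0.15,0],[-1,-0.01,-0.024,0.15,0],[-1,-0.01,-0.024,0.15,0]]'
python3 - <<'E'
from h import *
import pickle
s=env.observe();print(s['position'],s['ft_force'])
m,im=snap('wrist','w10');pickle.dump((s,m),open('w10.pkl','wb'))
cv2.imwrite('pics/c13.png',cv2.resize(im[60:310,340:540,::-1],None,fx=2.4,fy=2.4,interpolation=cv2.INTER_CUBIC))
E
```

```text
time_s: 16.35
position: [0.4988, -0.1507, 0.232]
tool_rot: [[-0.0, -1.0, -0.009], [-0.0, -0.009, 1.0], [-1.0, 0.0, -0.0]]
ft_force: [0.5, 0.1, -1.5]
grip_width: 0.0576
[ 0.49878049 -0.15068135  0.23200085] [ 0.5186103   0.14415733 -1.53283425]
```

View pics/w10.png

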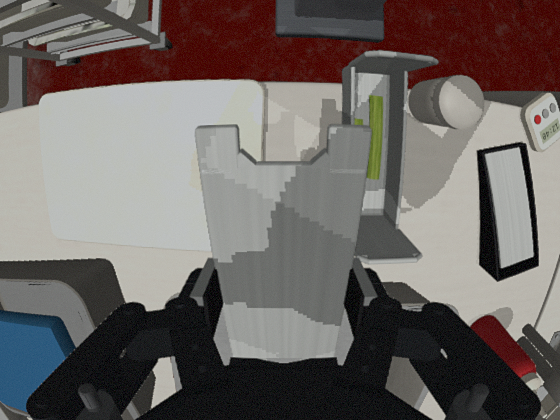

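View pics/c13.png

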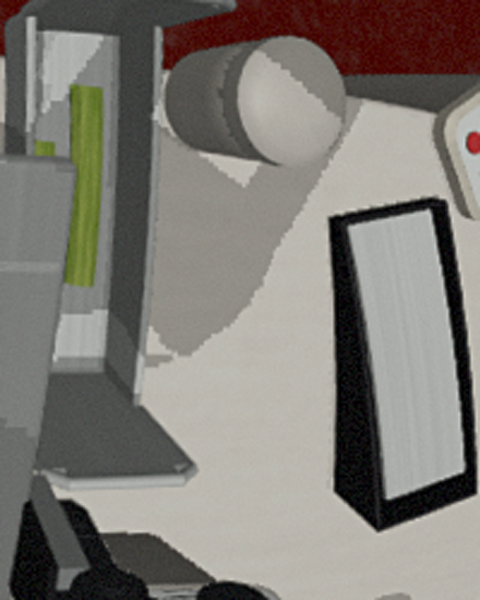

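```bash
python3 -m jog '[[-1,0,0,-0.025,0],[-1,0,0,-0.045,0],[-1,0,0,-0.045,0],[-1,0,0,-0.045,0],[-1,0,0,-0.045,0]]'
python3 - <<'E'
from h import *
import pickle
s=env.observe();print(s['position'],s['ft_force'])
m,im=snap('wrist','w11');pickle.dump((s,m),open('w11.pkl','wb'))
cv2.imwrite('pics/c14.png',cv2.resize(im[50:280,350:500,::-1],None,fx=4,fy=2.6,interpolation=cv2.INTER_CUBIC))
E
```

```text
time_s: 16.9
position: [0.4991, -0.1944, 0.2323]
tool_rot: [[-0.0, -1.0, -0.01], [0.0, -0.01, 1.0], [-1.0, 0.0, 0.0]]
ft_force: [-0.8, -0.0, -0.5]
grip_width: 0.0575
[ 0.49910291 -0.19436735  0.2322529 ] [-0.83789459 -0.04824252 -0.54790238]
```

View pics/c14.png

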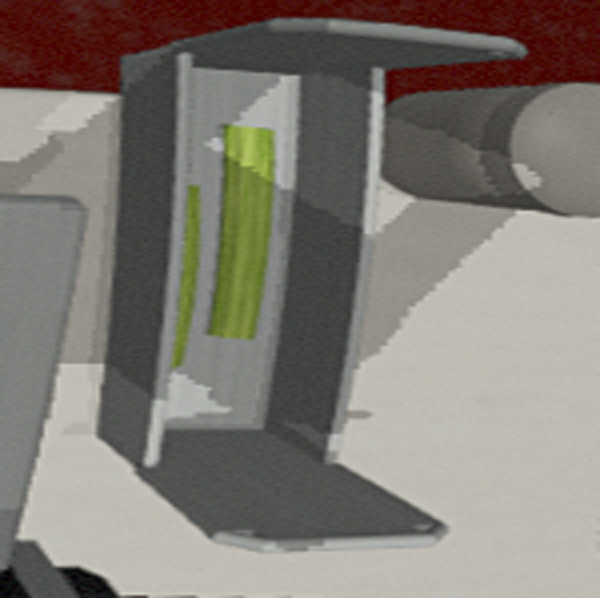

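```bash
python3 - <<'E'
from h import *
import pickle
s,m=pickle.load(open('w11.pkl','rb'))
C=lambda u,v,z=.05:cast(m,350+u/4,50+v/2.6,z,True)[:2]
nl,fl,nr,fr=C(185,54),C(151,466),C(377,68),C(334,462)
print(nl,fl,nr,fr,'w',np.linalg.norm(nl-nr),np.linalg.norm(fl-fr),'len',np.linalg.norm(nl-fl),np.linalg.norm(nr-fr))
c=(nl+fl+nr+fr)/4;print('mid',c,[np.degrees(np.arctan2(*(b-a)[::-1])) for a,b in((nl,fl),(nr,fr))])
# cheek tops far: inner edge corners
print(C(213,535,.122),C(440,530,.122),C(275,22,.122),C(522,48,.122))
# front corners of cover by width=60
M=pickle.load(open('w9.pkl','rb'))
im=cv2.imread('pics/w11.png'); cv2.imwrite('pics/c15.png',cv2.resize(im[110:190,180:385],None,fx=3.5,fy=3.5,interpolation=cv2.INTER_CUBIC))
for z in np.arange(.22,.27,.01):
    a=cast(m,196.5,127,z,True);b=cast(m,369.5,127,z,True);print(round(z,3),np.linalg.norm(a-b),((a+b)/2-s['position']).round(4))
E
```

```text
[ 0.37747719 -0.08572817] [ 0.54093487 -0.08292784] [ 0.37637286 -0.03208232] [ 0.53944954 -0.02805928] w 0.05365721836651499 0.05488866269357149 len 0.16348166757349855 0.16312629832156966
mid [ 0.45855862 -0.0571994 ] [np.float64(0.9814875841568982), np.float64(1.4131799687863165)]
[ 0.53776625 -0.09135069] [ 0.53789221 -0.03353005] [ 0.37574212 -0.09250858] [ 0.37490694 -0.03453726]
0.22 0.07614443786648571 [-0.0708 -0.0008 -0.0123]
0.23 0.07075158940805165 [-0.0712 -0.0008 -0.0023]
0.24 0.0653587409496176 [-0.0717 -0.0008  0.0077]
0.25 0.05996589249118359 [-0.0722 -0.0008  0.0177]
0.26 0.05457304403274953 [-0.0726 -0.0008  0.0277]
0.27 0.049180195574315494 [-0.0731 -0.0008  0.0377]
```

View pics/c15.png

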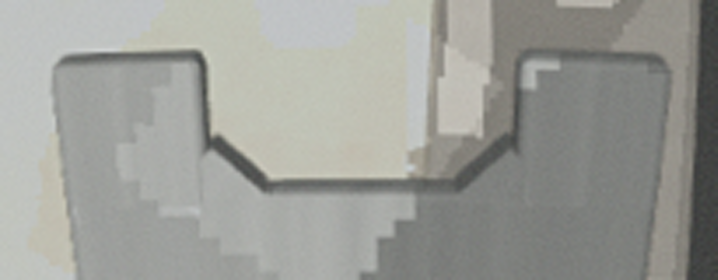

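```bash
python3 -m jog '[[-1,0,0.01,0.03,-0.011],[-1,0,0.02,0.065,-0.011],[-1,0,0.03,0.1,-0.011],[-1,0,0.037,0.125,-0.011],[-1,0,0.0387,0.137,-0.011],[-1,0,0.0387,0.137,-0.011],[-1,0,0.0387,0.137,-0.011],[-1,0,0.0387,0.137,-0.011]]'
python3 -m jog '[[-1,0.03,0,0,0],[-1,0.06,0,0,0],[-1,0.085,0,0,0],[-1,0.105,0,0,0],[-1,0.12,0,0,0],[-1,0.13,0,0,0],[-1,0.13,0,0,0],[-1,0.13,0,0,0]]'
python3 - <<'E'
from h import *
import pickle
s=env.observe();print(s['position'],s['ft_force'])
m,im=snap('wrist','w12');pickle.dump((s,m),open('w12.pkl','wb'))
m,im=snap('scene','s12')
cv2.imwrite('pics/c16.png',cv2.resize(im[130:310,200:400,::-1],None,fx=3,fy=3,interpolation=cv2.INTER_CUBIC))
E
```

```text
time_s: 17.75
position: [0.4595, -0.0591, 0.2322]
tool_rot: [[0.0, -1.0, -0.02], [-0.0, -0.02, 1.0], [-1.0, -0.0, -0.0]]
ft_force: [-0.2, 0.5, -1.0]
grip_width: 0.057
time_s: 18.55
position: [0.4595, -0.0586, 0.1027]
tool_rot: [[0.001, -1.0, -0.021], [-0.0, -0.021, 1.0], [-1.0, -0.0, -0.0]]
ft_force: [-0.1, 1.4, -0.8]
grip_width: 0.0575
[ 0.4594689  -0.05859178  0.10268719] [-0.14613049  1.44246813 -0.76044041]
```

View pics/w12.png

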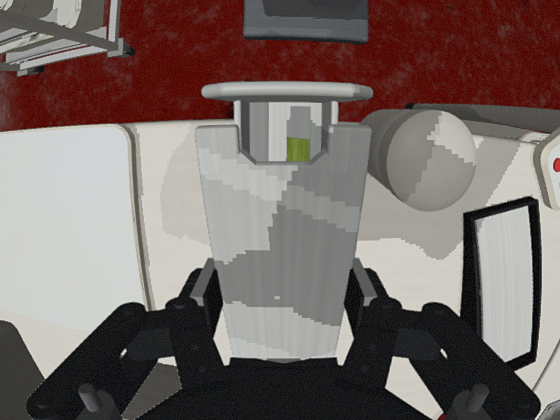

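View pics/c16.png

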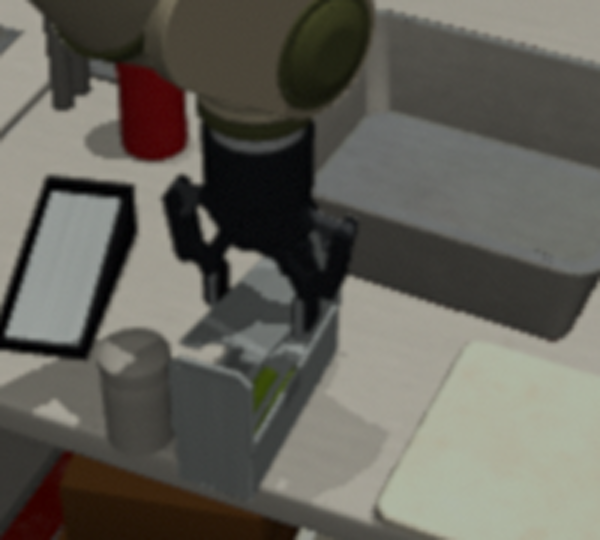

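```bash
python3 -m jog '[[-1,0.005,0,0.001,0],[-1,0.01,0,0.0012,0],[-1,0.015,0,0.0012,0],[-1,0.02,0,0.0012,0],[-1,0.024,0,0.0012,0],[-1,0.027,0,0.0012,0],[-1,0.027,0,0.0012,0],[-1,0.027,0,0.0012,0]]' 40
python3 -m jog '[[-1,0.002,0,0,0],[-1,0.004,0,0,0],[-1,0.006,0,0,0],[-1,0.006,0,0,0]]' 20
```

```text
time_s: 19.45
position: [0.4591, -0.057, 0.0754]
tool_rot: [[0.0, -1.0, -0.021], [-0.0, -0.021, 1.0], [-1.0, -0.0, -0.0]]
ft_force: [1.6, 0.2, -0.9]
grip_width: 0.0577
time_s: 19.85
position: [0.459, -0.0569, 0.0693]
tool_rot: [[-0.0, -1.0, -0.021], [0.0, -0.021, 1.0], [-1.0, 0.0, 0.0]]
ft_force: [-2.0, 0.3, 3.1]
grip_width: 0.0575
```

Light contact at the low end, about where predicted (0.072). I'll continue down slowly.

```bash
python3 -m jog '[[-1,0.002,0,0,0],[-1,0.004,0,0,0],[-1,0.006,0,0,0],[-1,0.006,0,0,0]]' 20
python3 - <<'E'
from h import *
m,im=snap('wrist','w13')
E
```

```text
time_s: 20.25
position: [0.4588, -0.057, 0.0635]
tool_rot: [[-0.0, -1.0, -0.021], [-0.0, -0.021, 1.0], [-1.0, 0.0, -0.0]]
ft_force: [-4.4, -0.2, 6.3]
grip_width: 0.0571
```

View pics/w13.png

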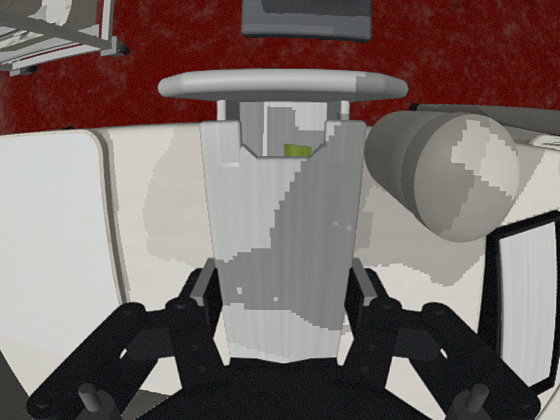

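```bash
python3 -m jog '[[-1,0.002,0,0,0],[-1,0.004,0,0,0],[-1,0.006,0,0,0],[-1,0.008,0,0,0],[-1,0.008,0,0,0]]' 20
python3 - <<'E'
from h import *
m,im=snap('wrist','w14')
E
```

```text
time_s: 20.8
position: [0.459, -0.0572, 0.0555]
tool_rot: [[0.0, -1.0, -0.021], [-0.001, -0.021, 1.0], [-1.0, -0.0, -0.001]]
ft_force: [-4.7, -2.2, 7.3]
grip_width: 0.0574
```

View pics/w14.png

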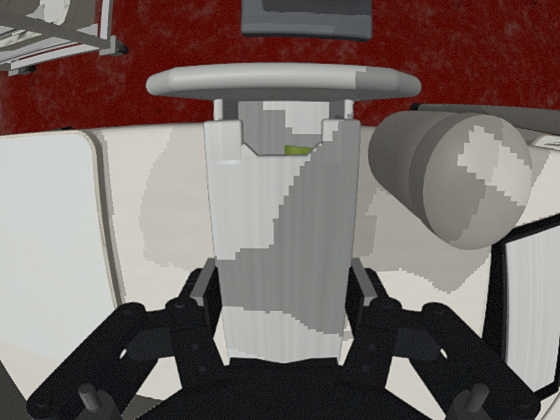

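```bash
python3 -m jog '[[-1,0.001,0,0,0],[-1,0.002,0,0,0],[-1,0.002,0,0,0],[0,0.002,0,0,0],[1,0.002,0,0,0],[1,0.002,0,0,0],[1,0.002,0,0,0],[1,0.002,0,0,0],[1,0.002,0,0,0]]'
python3 -m jog '[[1,-0.01,0,0,0],[1,-0.03,0,0,0],[1,-0.06,0,0,0],[1,-0.1,0,0,0],[1,-0.14,0,0,0],[1,-0.17,0,0,0],[1,-0.17,-0.02,0,0],[1,-0.17,-0.06,0,0],[1,-0.17,-0.08,0,0],[1,-0.17,-0.08,0,0],[1,-0.17,-0.08,0,0]]'
python3 - <<'E'
from h import *
import pickle
s=env.observe();print(s['position'],s['ft_force'])
m,im=snap('wrist','w15');pickle.dump((s,m),open('w15.pkl','wb'))
cv2.imwrite('pics/c18.png',cv2.resize(im[40:260,180:400,::-1],None,fx=2.7,fy=2.7,interpolation=cv2.INTER_CUBIC))
m,im=snap('scene','s15')
cv2.imwrite('pics/c17.png',cv2.resize(im[150:310,200:400,::-1],None,fx=3.5,fy=3.5,interpolation=cv2.INTER_CUBIC))
E
```

```text
time_s: 21.75
position: [0.4591, -0.0569, 0.0532]
tool_rot: [[-0.0, -1.0, -0.021], [0.0, -0.021, 1.0], [-1.0, 0.0, 0.0]]
ft_force: [0.1, -0.0, 0.2]
grip_width: 0.0856
time_s: 22.85
position: [0.5385, -0.0551, 0.2235]
tool_rot: [[-0.001, -1.0, -0.022], [0.0, -0.022, 1.0], [-1.0, 0.001, 0.0]]
ft_force: [-0.3, 0.6, -0.3]
grip_width: 0.0854
[ 0.53851866 -0.05505726  0.22345003] [-0.2993113   0.63480386 -0.29832526]
```

View pics/c18.png

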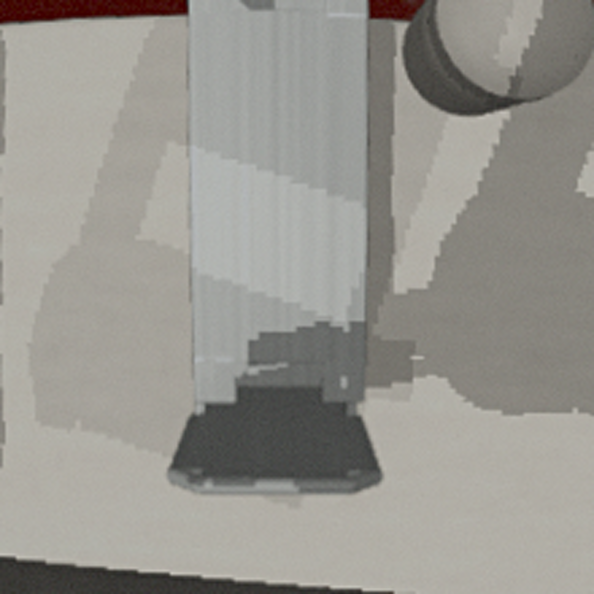

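View pics/c17.png

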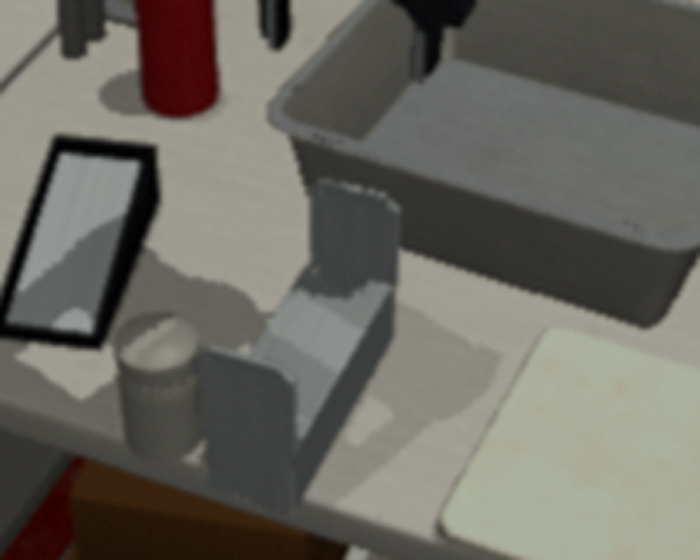

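```bash
python3 - <<'E'
from h import *
im=cv2.imread('pics/w15.png')
cv2.imwrite('pics/c19.png',cv2.resize(im[10:210,230:340],None,fx=4,fy=3,interpolation=cv2.INTER_CUBIC))
E
```

```text
(no output)
```

View pics/c19.png

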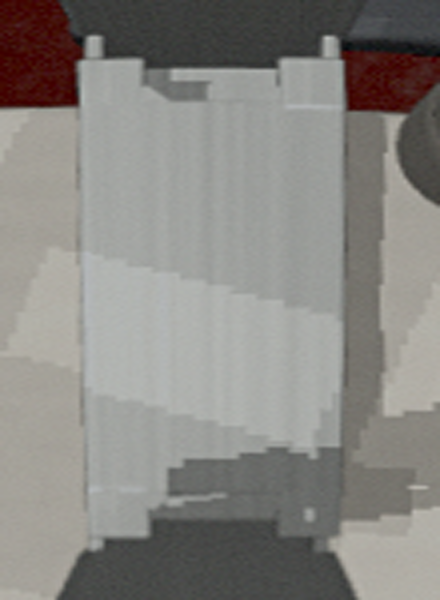

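```bash
python3 - <<'E'
from h import *
import pickle
s,m=pickle.load(open('w15.pkl','rb'))
C=lambda u,v,z:cast(m,230+u/4,10+v/3,z,True)[:2]
P=[C(91,537,.055),C(342,537,.055),C(79,59,.055),C(345,58,.055)]
b=(P[0]+P[1])/2;f=(P[2]+P[3])/2;a=b-f
print((b+f)/2,np.degrees(np.arctan2(a[1],a[0])),np.linalg.norm(a),np.linalg.norm(P[0]-P[1]),np.linalg.norm(P[2]-P[3]))
# rim ends near cheeks
n=(C(94,37,.05)+C(331,37,.05))/2; r=(C(97,549,.05)+C(322,549,.05))/2
print('rim mid',(n+r)/2,np.linalg.norm(r-n))
E
```

```text
[ 0.4601305  -0.05651329] 1.6613353643441922 0.14940434953100734 0.05927194259029197 0.05980739094948304
rim mid [ 0.45860388 -0.05733232] 0.16292969443268615
```

```bash
python3 - <<'E'
from rig import env
print(env.observe()['time_s']);print(env.close_job())
E
```

```text
22.95
the job is handed in; nothing more can be done
None
```

The notched cover now lies level on the celery pan's rim, and the job was handed in at about 23 s of the 61 s allowed; no verdict was given.

- **What I did:** I pressed down the cover's back end until it tipped over, gripped the raised front end and lifted it out. I set it on the board and let go, took it again by its middle, and lowered it into the pan until it levelled on the rim.
- **Position:** In the last wrist picture the cover sits 1.5 mm lengthwise and 0.8 mm sideways of the pan's middle. It is turned about 0.5° from the pan's axis. Limits are 12 mm, 7 mm and 0.15 rad (8.6°).
- **Level:** Casting both ends at rim height gives 149.4 × 59.3–59.8 mm against the true 150 × 60, so both ends are down.
- **Robot:** The gripper is open and well clear above the pan, with the wrist force near zero.
- **Other things:** The plain cover, bottle and shaker looked undisturbed in the last scene view. I did not measure them again, and I last saw the timer, undisturbed, earlier in the run.
- **One disagreement:** The tops of the pan's end cheeks gave a sideways position 6 mm off the rim measurement in the wrist view. I put this down to having picked the corners of their bevels, and relied on the rim, which agreed within about 1 mm between two cameras.

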